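Slide a chambered coverglass along the stage rail into the lit corner pocket

TASK

On the stage plate of the flat-top imager, push the blue-lidded chambered coverglass with the fingertips straight back, where it is, until its long side lies flat against the rail; then, keeping it against the rail, slide it along into the corner pocket whose window and light bar glow green, until it is fully home against both the rail and the end stop, and take the hand away. Only push or drag it: do not pick it up or tip it, and leave the culture dish, the filter and the two bottles where they are.

Things in the scene. Friction and masses are not known exactly. Their poses are not given: they have to be found in the camera images.
- imager: Flat-top inverted digital imager, fixed on the bench: cream housing 200 x 320 mm, with a black stage plate on it whose flat top is 86 mm above the origin. Origin: centre of the underside (on the bench). Its x points across the plate to the rail (away from the robot at zero yaw), y to the left along the rail, z up. Plate, rail and stops are slippery (friction about 0.3); rubber fingertips grip better.
- rail (a point): Middle of the aluminium rail along the plate's far side: the point on its near face (imager x = +70 mm, y = 0) at plate level. The rail is 12 mm high, 10 mm thick and 290 mm long, along the imager's y. Axes as the imager's. With the chamber flat against the rail, its centre is 12.5 mm in front of this face.
- stop_left (a point): End stop of the left pocket: the point of its inner face (imager y = +135 mm) where it meets the rail (x = +70 mm), at plate level. The stop is 12 mm high, 10 mm thick and reaches from the rail 33.5 mm towards the robot. Axes as the imager's.
- stop_right (a point): End stop of the right pocket, mirror image: inner face at imager y = -135 mm, x = +70 mm, plate level.
- lip_left (a point): Inner end of the left pocket's retaining lip: its rail-side face (imager x = +42.5 mm, y = +113 mm) at plate level. The lip is 6 mm high and 6 mm thick and runs from here parallel to the rail to the stop; towards the middle a flared guide, 6 mm high, bends from it towards the robot, down to y = +106 mm, x = +30 mm. Rail, stop and lip make the pocket, 27.5 mm wide, open to the middle and on top.
- lip_right (a point): Inner end of the right pocket's lip, mirror image: imager x = +42.5 mm, y = -113 mm, plate level.
- chamber: Chambered coverglass, the part to be moved: an oblong box 25 x 57 mm, 12 mm high, about 28 g, clear-white body with four wells and a blue lid. Loose on the stage plate near its middle, the 57 mm side roughly along the rail. Origin: centre of its underside; its y axis runs along the 57 mm side, x across it, z up.
- window_lit: Round glass window 25 mm across, flush in the plate, glowing green, with a green light bar 36 x 6 mm lying 40 mm in front of it (-x of the imager): marks the pocket to use, left or right. Origin: centre of the window at plate level: just where the chamber's origin lies when it is fully home in that pocket (imager x = +57.5, y = +106.5 or -106.5 mm). Axes as the imager's.
- window_dark: The same window and bar, unlit (nearly black), at the other pocket, which is not to be used. Origin: centre of the window at plate level.
- dish: Bystander: lidded culture dish, 40 mm across, 12 mm high, standing on the plate near one front corner. Origin: centre of its underside.
- filter: Bystander: optical filter in a black ring, amber glass, 33 mm across, 7 mm high, lying on the plate near the other front corner. Origin: centre of its underside.
- amber_bottle: Bystander: amber glass bottle with black cap, 60 mm across, 105 mm high, standing on the bench beside the imager. Origin: centre of its underside.
- oil_bottle: Bystander: small black immersion-oil bottle with white cap, 28 mm across, 60 mm high, standing on the bench on the other side of the imager. Origin: centre of its underside.
There are look-alikes about, which are no part of the job. Of the things like the chamber, leave any that is red; of the rest the smaller one is meant.

How it is judged:
By the outcome, as a careful person would: the job done as asked, in the order asked, and still so for the second after the job is handed in, with the robot touching nothing.
It also fails if it takes over 58 s, if anything falls off the work surface, if the arm or the gripper's body presses on something with over 40 N, if the wrist force passes 120 N, or if a joint passes its speed limit or range.

ROBOT

A 6-joint arm with a two-finger parallel gripper is mounted at the origin on the work surface. World frame = base frame: x ahead of the robot, y to its left, z up, the work surface at z = 0. Lengths are in m, angles in rad, forces in N, time in s.
With the tool pointing down it reaches from about 0.4 to 0.825 m from the base axis. Payload 7 kg.
Tool frame: the origin (TCP) lies midway between the tips of the shut fingers; the grasp point (between the pads) lies 19 mm behind it (env.grip_depth is the distance from the TCP to the grasp point, in m); z points along the fingers, y is the direction in which the jaws open and shut (so a half turn about z gives the same grasp; the last joint's range is limited). The gripper opens to 88 mm and grips with 3 to 60 N. Pads are 19 mm wide; open, the fingers measure 130 mm over their backs; the gripper's body (78 mm by 193 mm) begins 47 mm behind the grasp point.
Start: joints at [1.539, 0.359, 0.012, 0, -1.224, -0.288], TCP at [0.212, 0.641, 0.227] pointing down, gripper open.
Joint ranges: [-3.07, 3.07], [-1.43, 2.12], [-1.02, 1.25], [-3.03, 1.67], [-3.05, -0], [-3.03, 3.03]. Speed limits (rad/s): [2.39, 2.39, 3.01, 3.14, 3.14, 3.14].

INTERFACE

Orientations are given as a unit quaternion [w, x, y, z].
In Python, from station import env gives the robot as it stands.
- The arm moves only by the tool jog_arm, never from a script. Its argument "steps" is a list of rows, each an object of numbers: "dx", "dy", "dz": the shift along the tool's x, y, z in m; "twist": the turn about the tool's z in degrees. A call has 1 to 12 rows; each row shifts and turns the commanded pose from where the row before left it, along the tool's axes as they then stand; what a row does not reach is not made up. A row lasts 1/12 s, in which the tool goes at most 41.7 mm and 7.16 degrees, less where a joint would pass 70% of its speed; a pose out of reach is approached as far as the arm can. A call is refused whole if a number of a shift passes 0.0417 or a number of a turn 7.16, either way. A call with a gripper value outside its range is refused whole. "jaw" is the opening, from 0 (shut) to 1 (fully open), set as the call begins (left out, the last holds). The fingers move at their own pace and stop on an object; "force" is the grip in N (left out, the last holds). Time passes only in rows, so rows that do not move let the fingers close. It gives the time, the measured TCP pose, the force and the opening at its end, in the units of the state.
- env.get_state(): the state, without advancing time (a new reading comes with each control period).
- env.read_camera(name): name is "scene" or "top"; returns the picture (400x640x3 uint8, red, green, blue); there is no depth.
- env.get_calibration(name): a dict with "intrinsics" (3x3 intrinsics, pixels), "world_from_camera" (4x4, takes a point from camera to world coordinates). Camera axes: x right, y down, z forward; pixel columns grow to the right and rows downward; lengths in m; the calibration is good to about 2 mm. A picture is of the moment at which its call begins. get_calibration takes no time and is no camera call.
- env.job_done(): hands the job in, once; it reports no verdict.
The state is a dict: "time": time; "joints": joint angles; "qvel": joint speeds; "effort": joint torques, N m; "eef_pos": TCP position; "tool_rot": TCP orientation; "contact_force": force on the tool from outside, world axes, zero at the start; "ft_torque": the same for the moment, N m; "opening": opening from 0.0 (shut) to 1.0 (fully open).
Only numpy, scipy, OpenCV 4.12 (cv2) and the standard library are available. Lean on these libraries where they do the work, as an engineer would, in place of code of your own. Each camera call takes 0.05 s, during which the arm holds its last target.

## Working session

There is one attempt and no reset: what is moved stays moved. The work goes in short steps, Python scripts to look and compute and a tool call to move; the robot and the scene stay as the last step left them, time stands still between calls to the robot, and variables do not carry over. Pictures are saved under pics/ and viewed, and the job is handed in when it is done.

Besides the shell and the picture viewer there is one more tool, called as name(argument=value, ...), one argument or row to a line, values as JSON. jog_arm: Moves the arm, as the interface text tells. Its arguments: {"type":"object","properties":{"steps":{"type":"array"},"jaw":{"type":"number"},"force":{"type":"number"}},"required":["steps"]}

```bash
mkdir -p pics; python3 - <<'E'
from station import env
import cv2
for n in("scene","top"):
    im=env.read_camera(n); cv2.imwrite(f"pics/{n}0.png",im[:,:,::-1])
    c=env.get_calibration(n); print(n,c["intrinsics"],c["world_from_camera"])
s=env.get_state(); print(s)
E
```

```text
scene [[366.20629846   0.         324.3932618 ]
 [  0.         366.20629846 207.83354775]
 [  0.           0.           1.        ]] [[ 0.81518656  0.32809226 -0.47731158  0.9845166 ]
 [ 0.57919747 -0.46331095  0.67072592 -0.55272064]
 [-0.0010837  -0.82322441 -0.56771507  0.56473773]
 [ 0.          0.          0.          1.        ]]
top [[370.38464884   0.         323.71166704]
 [  0.         370.38464884 198.16047958]
 [  0.           0.           1.        ]] [[-0.01946729 -0.99597315  0.08751296  0.49743226]
 [-0.99980076  0.01977853  0.0026908   0.03618907]
 [-0.00441084 -0.08744314 -0.99615975  0.83549856]
 [ 0.          0.          0.          1.        ]]
{'time': 0.1, 'joints': array([ 1.53911632e+00,  3.59333386e-01,  1.11660260e-02, -2.77910250e-04,
       -1.22407515e+00, -2.88082819e-01]), 'qvel': array([-0.00036069, -0.00095527,  0.00104465,  0.00040396, -0.00038242,
       -0.00069665]), 'effort': array([-1.31723857e-03, -5.84161162e+01,  2.93752581e+01,  7.01555282e+00,
        1.02000209e-02, -5.51321727e-05]), 'eef_pos': array([0.2120913 , 0.64037509, 0.22571693]), 'tool_rot': array([ 7.33860458e-04,  9.87238369e-01, -1.59247802e-01, -3.71322905e-05]), 'contact_force': array([0.04935409, 0.11017994, 0.23492816]), 'ft_torque': array([0.01864148, 0.02752062, 0.01905059]), 'opening': 1.0000527611019254}
```

View pics/top0.png

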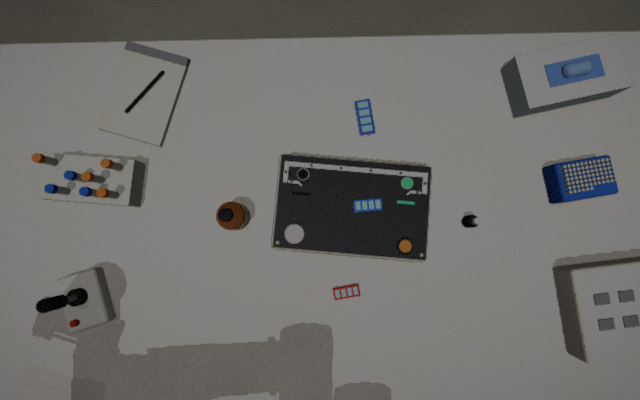

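View pics/scene0.png

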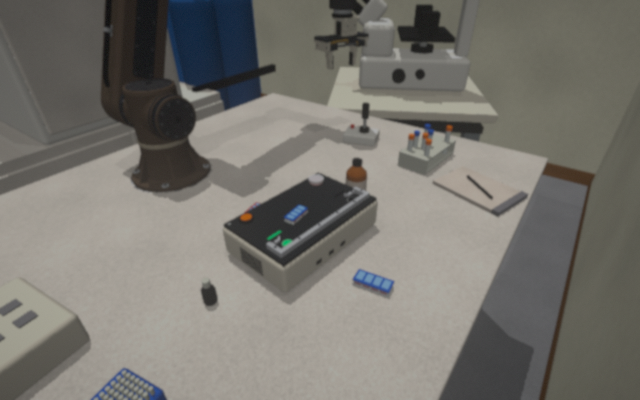

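```bash
python3 - <<'E'
import cv2,numpy as np
im=cv2.imread("pics/top0.png")[145:270,262:442]
cv2.imwrite("pics/t0c.png",cv2.convertScaleAbs(cv2.resize(im,(792,550),interpolation=cv2.INTER_CUBIC),alpha=1.8))
im=cv2.imread("pics/scene0.png")[165:295,215:385]
cv2.imwrite("pics/s0c.png",cv2.convertScaleAbs(cv2.resize(im,(782,598),interpolation=cv2.INTER_CUBIC),alpha=1.5))
E
```

```text
(no output)
```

View pics/t0c.png

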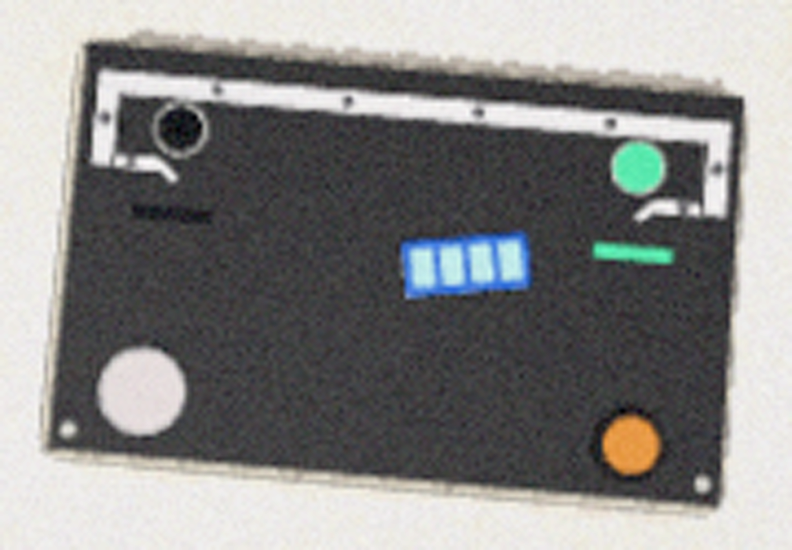

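View pics/s0c.png

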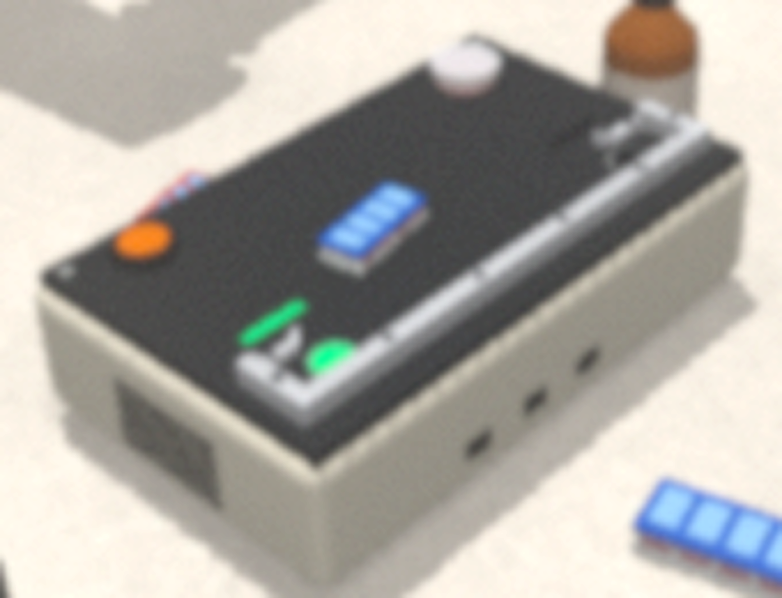

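```bash
cat > h.py <<'E'
import cv2,numpy as np
from station import env
def ray(n,uv,z):
    c=env.get_calibration(n);K=np.array(c["intrinsics"]);T=np.array(c["world_from_camera"])
    uv=np.atleast_2d(uv).astype(float)
    d=np.c_[(uv[:,0]-K[0,2])/K[0,0],(uv[:,1]-K[1,2])/K[1,1],np.ones(len(uv))]@T[:3,:3].T
    s=(z-T[2,3])/d[:,2]
    return (T[:3,3]+d*s[:,None])[:,:2]
def blobs(m,amin=10):
    n,l,s,c=cv2.connectedComponentsWithStats(m.astype(np.uint8))
    return [(s[i],c[i],l==i) for i in range(1,n) if s[i,4]>=amin]
def hsv(im): return cv2.cvtColor(im,cv2.COLOR_RGB2HSV).astype(int)
def rect(n,mask,z):
    # mask upsampled contour -> world -> minAreaRect (mm)
    cs,_=cv2.findContours(mask.astype(np.uint8),cv2.RETR_EXTERNAL,cv2.CHAIN_APPROX_NONE)
    c=max(cs,key=len)[:,0].astype(float)
    w=ray(n,c,z)*1000
    return cv2.minAreaRect(w.astype(np.float32))
E
python3 - <<'E'
from h import *
for n in("top","scene"):
    im=cv2.cvtColor(cv2.imread(f"pics/{n}0.png"),cv2.COLOR_BGR2RGB); F=4
    big=cv2.resize(im,None,fx=F,fy=F,interpolation=cv2.INTER_CUBIC)
    H=hsv(big); up=lambda c:(np.asarray(c)+.5)/F-.5
    print(n)
    g=(H[...,0]>60)&(H[...,0]<90)&(H[...,1]>90)&(H[...,2]>90)
    for s,c,m in blobs(g,150): print("green",s,up(c),ray(n,up(c),.086))
    b=(H[...,0]>95)&(H[...,0]<125)&(H[...,1]>70)&(H[...,2]>60)
    b=cv2.morphologyEx(b.astype(np.uint8),cv2.MORPH_CLOSE,np.ones((9,9)))
    for s,c,m in blobs(b,800):
        cu=up(c)
        if s[4]<20000:
            cs,_=cv2.findContours(m.astype(np.uint8),cv2.RETR_EXTERNAL,cv2.CHAIN_APPROX_NONE)
            w=ray(n,up(max(cs,key=len)[:,0]),.098)*1000
            print("blue",s,cu,cv2.minAreaRect(w.astype(np.float32)))
    if n=="top":
        v=H[...,2]; d=(v<75)
        d=cv2.morphologyEx(d.astype(np.uint8),cv2.MORPH_CLOSE,np.ones((5,5)))
        for s,c,m in blobs(d,30000):
            cs,_=cv2.findContours(m.astype(np.uint8),cv2.RETR_EXTERNAL,cv2.CHAIN_APPROX_NONE)
            w=ray(n,up(max(cs,key=len)[:,0]),.086)*1000
            print("plate",s,up(c),cv2.minAreaRect(w.astype(np.float32)))
c=np.array([[638,167],[181,130],[633,253],[172,214],[68,429],[703,484],[142,391],[631,445],
 [705,143],[121,95],[705,180],[640,216],[105,70],[733,120]])
print(np.c_[c,ray("top",c/4.4+[262,145],.086)*1000].round(1))
print("z98",ray("top",c/4.4+[262,145],.098)*1000)
E
```

```text
top
green [1607  710   42   45 1459] [406.59107265 182.60306717] [[ 0.59172829 -0.13118788]]
green [1588  802   71   17  830] [405.27861446 202.11295181] [[ 0.55194954 -0.12697523]]
blue [1419  395   82  145 5713] [364.43727026 116.55647208] ((727.7522583007812, -47.94942855834961), (72.54300689697266, 31.95166015625), 7.916400909423828)
blue [ 255  682   44   39 1252] [ 68.47484026 174.79492812] ((619.5573120117188, 551.227294921875), (21.876462936401367, 19.33397102355957), 88.84955596923828)
blue [ 177  735   41   38 1209] [ 48.86093879 188.06234491] ((593.7119140625, 590.4920654296875), (19.744436264038086, 18.7446231842041), 88.15602111816406)
blue [ 316  747   44   38 1267] [ 83.71517364 190.9754341 ] ((586.2535400390625, 519.5425415039062), (21.098440170288086, 18.74085235595703), 86.5392837524414)
blue [1412  790  119   62 4197] [367.46119252 204.74901716] ((547.3694458007812, -49.05560302734375), (26.914905548095703, 58.8733024597168), 3.6427669525146484)
plate [     0      0   2560    174 311966] [307.8249048   16.71655244] ((940.0723876953125, 42.73358154296875), (1363.920
[... 1554 characters left out ...]
45.2 -155.8]
 [ 142.   391.   492.2   98.9]
 [ 631.   445.   463.4 -123.8]
 [ 705.   143.   601.6 -163.4]
 [ 121.    95.   629.5  107. ]
 [ 705.   180.   584.3 -162.7]
 [ 640.   216.   568.2 -132. ]
 [ 105.    70.   641.5  114.3]
 [ 733.   120.   612.1 -176.9]]
z98 [[ 589.49283906 -129.29891914]
 [ 610.696845     78.61410556]
 [ 550.27968354 -125.49855357]
 [ 572.20895509   83.27192191]
 [ 475.96446889  131.42837522]
 [ 446.00315427 -152.77455049]
 [ 492.33092959   97.92418879]
 [ 463.94596    -121.24629273]
 [ 599.90015489 -160.24434246]
 [ 627.42735483  105.85301664]
 [ 582.92586107 -159.51916528]
 [ 567.06226675 -129.32936545]
 [ 639.16987749  113.05918732]
 [ 610.22853335 -173.46131668]]
```

The lit pocket is the right one: the green window is at top-view (407,183). The chamber is the smaller blue one, on the plate at (367,205). The imager is near (545.5, -19.8) mm with yaw about -5.9°, and the chamber is at about (5, -29) in the imager frame, turned about +9.7° relative to it. I'll move above the spot in front of the chamber.

jog_arm(
  steps=[
    {"dx":0.0275,"dy":0.031},
    {"dx":0.0275,"dy":0.031},
    {"dx":0.0275,"dy":0.031},
    {"dx":0.0275,"dy":0.031},
    {"dx":0.0275,"dy":0.031},
    {"dx":0.0275,"dy":0.031},
    {"dx":0.0275,"dy":0.031},
    {"dx":0.0275,"dy":0.031},
    {"dx":0.0275,"dy":0.031},
  ],
  jaw=0.15,
)

```text
$.steps[0]: bad value
```

jog_arm(
  steps=[
    {"dx":0.0275,"dy":0.031},
    {"dx":0.0275,"dy":0.031},
    {"dx":0.0275,"dy":0.031},
    {"dx":0.0275,"dy":0.031},
    {"dx":0.0275,"dy":0.031},
    {"dx":0.0275,"dy":0.031},
    {"dx":0.0275,"dy":0.031},
    {"dx":0.0275,"dy":0.031},
    {"dx":0.0275,"dy":0.031},
    {"twist":-6.2},
    {"twist":-6.2},
    {},
  ],
)

```text
$.steps[0]: bad value
```

```bash
cat >> h.py <<'E'
O=np.array([545.5,-19.8]);YAW=np.deg2rad(-5.9)
R=np.array([[np.cos(YAW),-np.sin(YAW)],[np.sin(YAW),np.cos(YAW)]])
def toim(p): return (np.asarray(p)-O)@R
def st():
    from scipy.spatial.transform import Rotation as Ro
    s=env.get_state();q=s["tool_rot"];M=Ro.from_quat([q[1],q[2],q[3],q[0]]).as_matrix()
    print("t",round(s["time"],2),"im xy",toim(s["eef_pos"][:2]*1000).round(1),"z",round(s["eef_pos"][2]*1000,1),
     "xhead",np.rad2deg(np.arctan2(M[1,0],M[0,0])).round(2),"zax",M[:,2].round(4),"F im",(s["contact_force"][:2]@R).round(2),s["contact_force"][2].round(2),"op",round(s["opening"],3))
E
python3 -c "
from h import *
st()
for n in('top','scene'):cv2.imwrite(f'pics/{n}1.png',cv2.convertScaleAbs(env.read_camera(n)[:,:,::-1],alpha=1.5))"
```

```text
t 0.1 im xy [-399.5  622.4] z 225.7 xhead -18.33 zax [-3.0e-04 -1.4e-03 -1.0e+00] F im [0.04 0.11] 0.23 op 1.0
```

View pics/scene1.png

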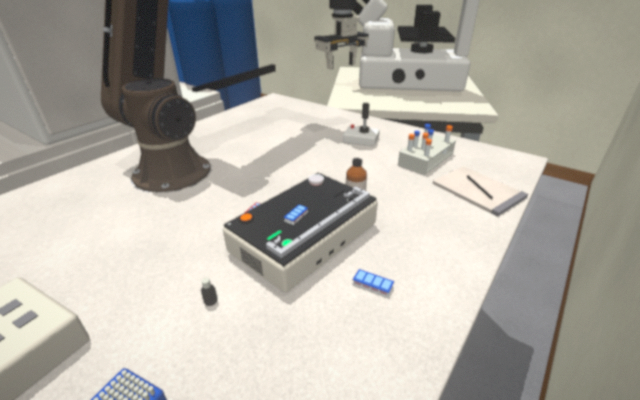

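View pics/top1.png

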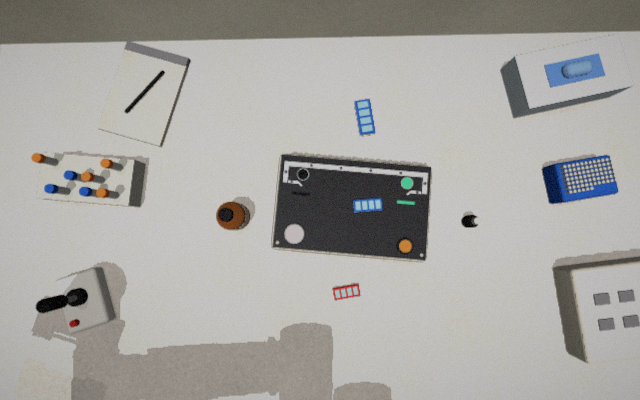

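The moves were refused and nothing has moved. A row may need all four keys, so I'll try that.

jog_arm(
  steps=[
    {"dx":0.0275,"dy":0.031,"dz":0,"twist":0},
    {"dx":0.0275,"dy":0.031,"dz":0,"twist":0},
    {"dx":0.0275,"dy":0.031,"dz":0,"twist":0},
    {"dx":0.0275,"dy":0.031,"dz":0,"twist":0},
    {"dx":0.0275,"dy":0.031,"dz":0,"twist":0},
    {"dx":0.0275,"dy":0.031,"dz":0,"twist":0},
    {"dx":0.0275,"dy":0.031,"dz":0,"twist":0},
    {"dx":0.0275,"dy":0.031,"dz":0,"twist":0},
    {"dx":0.0275,"dy":0.031,"dz":0,"twist":0},
  ],
  jaw=0.15,
)

```text
time: 0.95
eef_pos: [0.3596, 0.2961, 0.2267]
tool_rot: [-0.0, 0.987, -0.159, 0.0]
contact_force: [1.9, -0.4, 0.4]
opening: 0.376
```

jog_arm(
  steps=[
    {"dx":0.0275,"dy":0.031,"dz":0,"twist":0},
    {"dx":0.0275,"dy":0.031,"dz":0,"twist":0},
    {"dx":0.0275,"dy":0.031,"dz":0,"twist":0},
    {"dx":0.0275,"dy":0.031,"dz":0,"twist":0},
    {"dx":0.0275,"dy":0.031,"dz":0,"twist":0},
    {"dx":0.0275,"dy":0.031,"dz":0,"twist":0},
    {"dx":0.0275,"dy":0.031,"dz":0,"twist":0},
    {"dx":0.0275,"dy":0.031,"dz":0,"twist":0},
    {"dx":0.0275,"dy":0.031,"dz":0,"twist":0},
    {"dx":0,"dy":0,"dz":0,"twist":-6.2},
    {"dx":0,"dy":0,"dz":0,"twist":-6.2},
    {"dx":0,"dy":0,"dz":0,"twist":0},
  ],
)

```text
time: 1.95
eef_pos: [0.5066, -0.0458, 0.2262]
tool_rot: [0.0, 0.999, -0.05, -0.0]
contact_force: [-0.1, 0.0, -0.4]
opening: 0.149
```

```bash
python3 -c "
from h import *
st()
for n in('top','scene'):cv2.imwrite(f'pics/{n}2.png',cv2.convertScaleAbs(env.read_camera(n)[:,:,::-1],alpha=1.5))"
```

```text
t 1.95 im xy [-36.  -29.8] z 226.2 xhead -5.79 zax [-8.e-04 -1.e-04 -1.e+00] F im [-0.1  -0.01] -0.43 op 0.149
```

View pics/scene2.png

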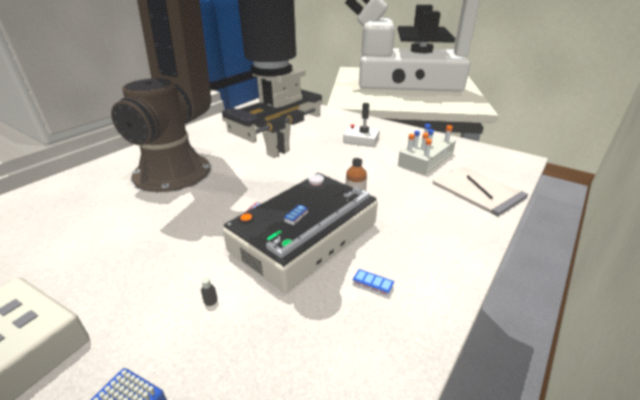

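View pics/top2.png

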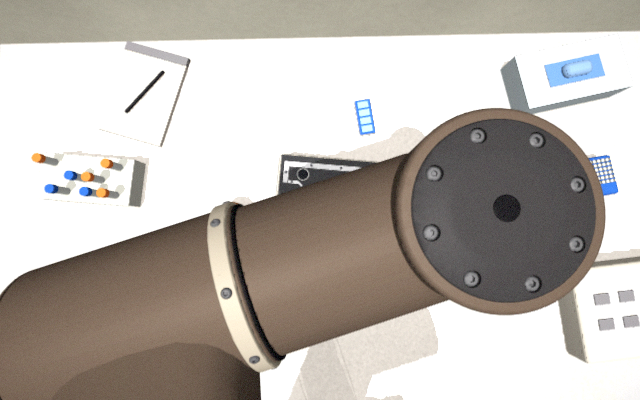

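The arm is placed as planned. The scene view shows the fingers over the near side of the plate, and the top view is blocked by the arm. Next I'll descend to about 5 mm above the plate.

jog_arm(
  steps=[
    {"dx":0,"dy":0,"dz":0.035,"twist":0},
    {"dx":0,"dy":0,"dz":0.035,"twist":0},
    {"dx":0,"dy":0,"dz":0.03,"twist":0},
    {"dx":0,"dy":0,"dz":0.02,"twist":0},
    {"dx":0,"dy":0,"dz":0.01,"twist":0},
    {"dx":0,"dy":0,"dz":0.005,"twist":0},
    {"dx":0,"dy":0,"dz":0,"twist":0},
  ],
)

```text
time: 2.63
eef_pos: [0.5067, -0.0442, 0.0913]
tool_rot: [0.0, 0.999, -0.052, -0.0]
contact_force: [0.1, 0.7, 0.4]
opening: 0.152
```

```bash
cat >> h.py <<'E'
def snap(k):
    im=env.read_camera("scene")
    cv2.imwrite(f"pics/s{k}.png",cv2.convertScaleAbs(cv2.resize(im[140:295,205:400,::-1],(780,620-20),interpolation=cv2.INTER_CUBIC),alpha=1.5))
    big=cv2.resize(im,None,fx=4,fy=4,interpolation=cv2.INTER_CUBIC);H=hsv(big)
    b=(H[...,0]>95)&(H[...,0]<125)&(H[...,1]>70)&(H[...,2]>60)
    b=cv2.morphologyEx(b.astype(np.uint8),cv2.MORPH_CLOSE,np.ones((9,9)))
    for s,c,m in blobs(b,300):
        u=(c+.5)/4-.5
        if 220<u[0]<350 and 190<u[1]<260:
            cs,_=cv2.findContours(m.astype(np.uint8),cv2.RETR_EXTERNAL,cv2.CHAIN_APPROX_NONE)
            w=toim(ray("scene",(max(cs,key=len)[:,0]+.5)/4-.5,.098)*1000)
            print("blue im",s[4],toim(ray("scene",u,.098)*1000),cv2.minAreaRect(w.astype(np.float32)))
E
python3 -c "
from h import *
st();snap(3)"
```

```text
t 2.63 im xy [-36.1 -28.2] z 91.3 xhead -5.95 zax [-8.e-04 -4.e-04 -1.e+00] F im [-0.02  0.74] 0.38 op 0.152
blue im 3345 [[  7.09831227 -31.26830619]] ((6.765885353088379, -30.341140747070312), (30.136459350585938, 63.68513107299805), 8.649499893188477)
```

View pics/s3.png

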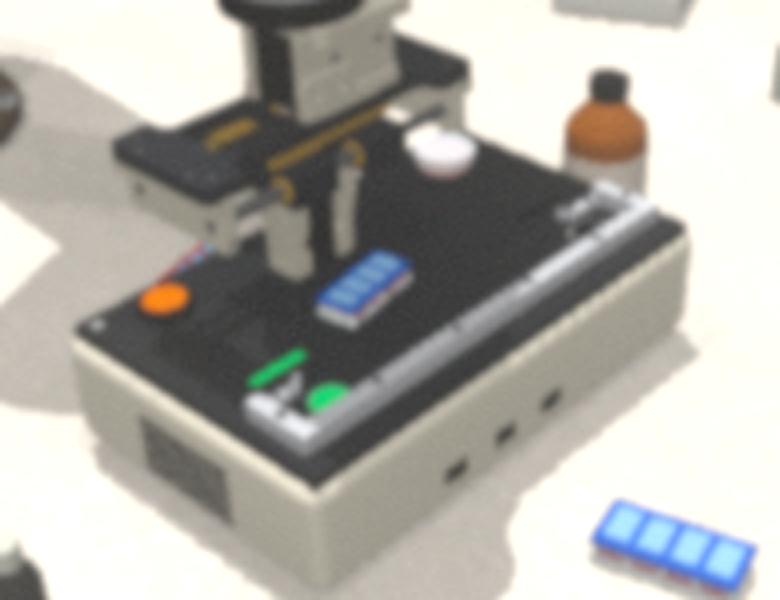

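jog_arm(
  steps=[
    {"dx":0.003,"dy":0.0015,"dz":0,"twist":0},
    {"dx":0.005,"dy":0,"dz":0,"twist":0},
    {"dx":0.005,"dy":0,"dz":0,"twist":0},
    {"dx":0.005,"dy":0,"dz":0,"twist":0},
    {"dx":0.004,"dy":0,"dz":0,"twist":0},
    {"dx":0.004,"dy":0,"dz":0,"twist":0},
    {"dx":0.004,"dy":0,"dz":0,"twist":0},
    {"dx":0.004,"dy":0,"dz":0,"twist":0},
    {"dx":0.004,"dy":0,"dz":0,"twist":0},
    {"dx":0.004,"dy":0,"dz":0,"twist":0},
    {"dx":0.004,"dy":0,"dz":0,"twist":0},
    {"dx":0.004,"dy":0,"dz":0,"twist":0},
  ],
  jaw=0.3,
)

```text
time: 3.68
eef_pos: [0.5567, -0.0512, 0.0915]
tool_rot: [0.0, 0.999, -0.052, -0.0]
contact_force: [0.3, -0.3, -0.2]
opening: 0.302
```

```bash
python3 -c "
from h import *
st();snap(4)"
```

```text
t 3.68 im xy [ 14.3 -30.1] z 91.5 xhead -5.92 zax [-1.e-04 -0.e+00 -1.e+00] F im [ 0.34 -0.25] -0.21 op 0.302
blue im 3384 [[ 38.78703682 -32.31492285]] ((38.12198257446289, -31.666196823120117), (62.2967529296875, 30.160438537597656), 88.29104614257812)
```

View pics/s4.png

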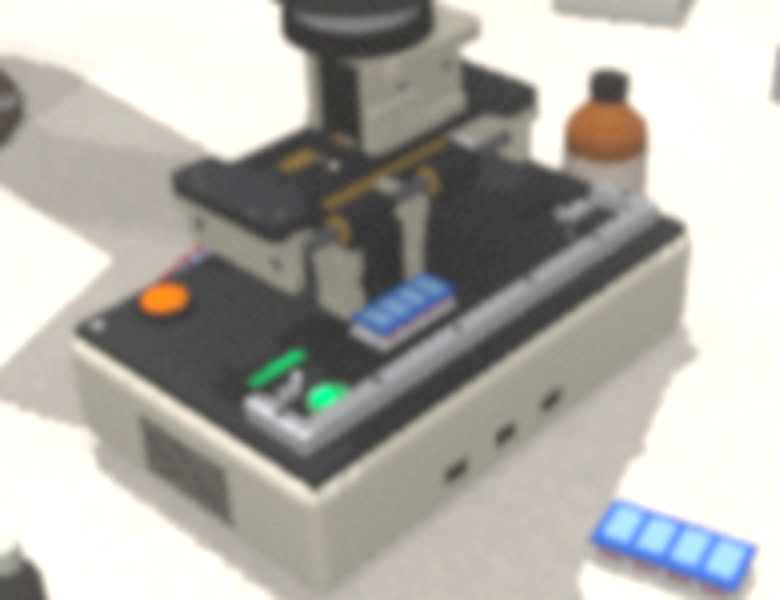

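The chamber is now square to the rail and pushed evenly by both fingertips, with about 21 mm to go.

jog_arm(
  steps=[
    {"dx":0.004,"dy":0,"dz":0,"twist":0},
    {"dx":0.004,"dy":0,"dz":0,"twist":0},
    {"dx":0.003,"dy":0,"dz":0,"twist":0},
    {"dx":0.003,"dy":0,"dz":0,"twist":0},
    {"dx":0.002,"dy":0,"dz":0,"twist":0},
    {"dx":0.001,"dy":0,"dz":0,"twist":0},
    {"dx":0.001,"dy":0,"dz":0,"twist":0},
    {"dx":0,"dy":0,"dz":0,"twist":0},
  ],
)

```text
time: 4.4
eef_pos: [0.5743, -0.0531, 0.0915]
tool_rot: [0.0, 0.999, -0.052, -0.0]
contact_force: [-0.0, -1.0, 0.4]
opening: 0.299
```

```bash
python3 -c "
from h import *
st();snap(5)"
```

```text
t 4.4 im xy [ 32.  -30.2] z 91.5 xhead -5.92 zax [-1.e-04 -0.e+00 -1.e+00] F im [ 0.05 -0.99] 0.39 op 0.299
blue im 3421 [[ 56.98152421 -32.55333666]] ((56.275726318359375, -31.978479385375977), (29.23177719116211, 61.0032958984375), 1.0853080749511719)
```

jog_arm(
  steps=[
    {"dx":0.001,"dy":0,"dz":0,"twist":0},
    {"dx":0.001,"dy":0,"dz":0,"twist":0},
    {"dx":0,"dy":0,"dz":0,"twist":0},
  ],
)

```text
time: 4.7
eef_pos: [0.5763, -0.0533, 0.0916]
tool_rot: [-0.0, 0.999, -0.052, 0.0]
contact_force: [0.9, 0.5, -0.6]
opening: 0.298
```

jog_arm(
  steps=[
    {"dx":0.0005,"dy":0,"dz":0,"twist":0},
    {"dx":0.0005,"dy":0,"dz":0,"twist":0},
    {"dx":0,"dy":0,"dz":0,"twist":0},
  ],
)

```text
time: 4.95
eef_pos: [0.5772, -0.0534, 0.0916]
tool_rot: [0.0, 0.999, -0.052, 0.0]
contact_force: [-0.2, -0.2, -0.3]
opening: 0.302
```

```bash
python3 -c "
from h import *
st();snap(6)"
```

```text
t 4.95 im xy [ 35.  -30.2] z 91.6 xhead -5.92 zax [ 1.e-04 -0.e+00 -1.e+00] F im [-0.2  -0.26] -0.31 op 0.302
blue im 3171 [[ 58.95603246 -32.73698978]] ((58.50666046142578, -31.87449073791504), (61.54169845581055, 27.654014587402344), 87.73573303222656)
```

View pics/s6.png

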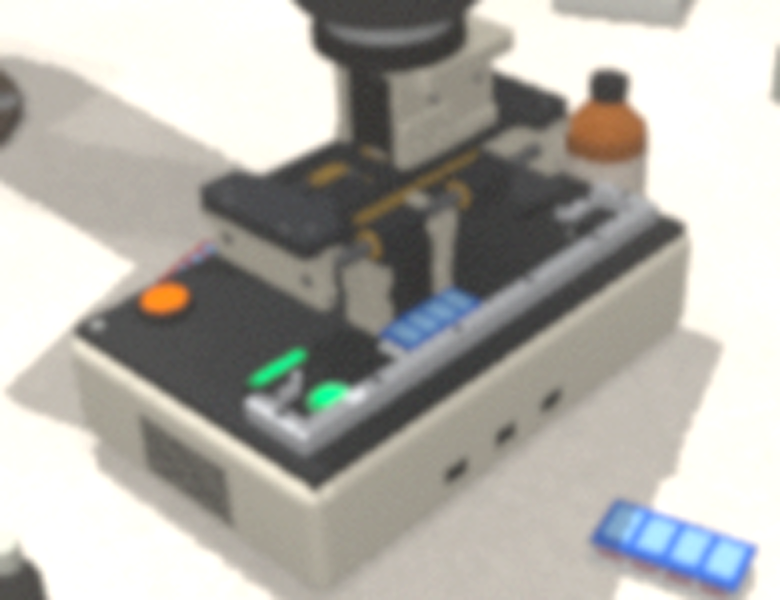

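The chamber is nearly at the rail, but the force doesn't show contact yet. I'll creep forward.

jog_arm(
  steps=[
    {"dx":0.0005,"dy":0,"dz":0,"twist":0},
    {"dx":0.0005,"dy":0,"dz":0,"twist":0},
    {"dx":0,"dy":0,"dz":0,"twist":0},
  ],
)

```text
time: 5.25
eef_pos: [0.5775, -0.0535, 0.0914]
tool_rot: [0.0, 0.999, -0.052, -0.001]
contact_force: [-3.3, 1.2, 1.4]
opening: 0.301
```

jog_arm(
  steps=[
    {"dx":0.0005,"dy":0,"dz":0,"twist":0},
    {"dx":0.0005,"dy":0,"dz":0,"twist":0},
    {"dx":0,"dy":0,"dz":0,"twist":0},
  ],
)

```text
time: 5.5
eef_pos: [0.5775, -0.0536, 0.0911]
tool_rot: [0.0, 0.999, -0.052, -0.002]
contact_force: [-6.7, 1.6, 4.0]
opening: 0.299
```

The rail contact is confirmed: about 7 N, the TCP has stalled, and its x is 35.4, where 35.5 was expected. I'll back off, lift, close the jaws and move to the chamber's left end.

jog_arm(
  steps=[
    {"dx":-0.002,"dy":0,"dz":0,"twist":0},
    {"dx":-0.004,"dy":0,"dz":0,"twist":0},
    {"dx":-0.01,"dy":0,"dz":0,"twist":0},
    {"dx":0,"dy":0,"dz":-0.02,"twist":0},
    {"dx":0,"dy":0,"dz":-0.02,"twist":0},
    {"dx":0,"dy":-0.02,"dz":0,"twist":0},
    {"dx":0,"dy":-0.02,"dz":0,"twist":0},
    {"dx":0.01,"dy":-0.02,"dz":0,"twist":0},
    {"dx":0.01,"dy":0,"dz":0,"twist":0},
    {"dx":0.015,"dy":0,"dz":0,"twist":0},
    {"dx":0,"dy":0,"dz":0,"twist":0},
    {"dx":0,"dy":0,"dz":0,"twist":0},
  ],
  jaw=0.3,
)

```text
time: 6.5
eef_pos: [0.6043, 0.004, 0.1312]
tool_rot: [0.0, 0.999, -0.052, -0.0]
contact_force: [-0.4, -0.1, -0.7]
opening: 0.298
```

jog_arm(
  steps=[
    {"dx":0,"dy":0,"dz":0,"twist":0},
    {"dx":0,"dy":0,"dz":0,"twist":0},
    {"dx":0,"dy":0,"dz":0,"twist":0},
    {"dx":0,"dy":0,"dz":0,"twist":0},
  ],
  jaw=0,
)

```text
time: 6.83
eef_pos: [0.604, 0.004, 0.1318]
tool_rot: [-0.0, 0.999, -0.052, 0.0]
contact_force: [0.4, 0.5, 0.0]
opening: 0.056
```

```bash
python3 -c "
from h import *
st();snap(7)"
```

```text
t 6.83 im xy [55.7 29.7] z 131.8 xhead -5.93 zax [ 3.e-04  1.e-04 -1.e+00] F im [0.31 0.56] 0.04 op 0.056
blue im 3550 [[ 57.56342672 -33.17737388]] ((57.38789749145508, -32.63173294067383), (29.04926109313965, 63.06019973754883), 0.06304289400577545)
```

View pics/s7.png

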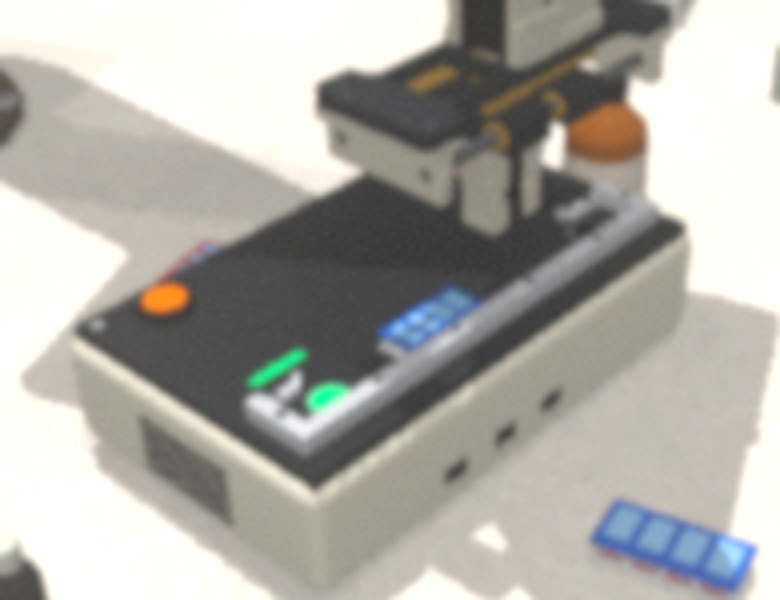

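The chamber is flat against the rail, with yaw about 0 relative to it. Next I'll descend and push along the rail.

jog_arm(
  steps=[
    {"dx":0,"dy":0,"dz":0.02,"twist":0},
    {"dx":0,"dy":0,"dz":0.014,"twist":0},
    {"dx":0,"dy":0,"dz":0.006,"twist":0},
    {"dx":0,"dy":0,"dz":0,"twist":0},
    {"dx":0,"dy":0.003,"dz":0,"twist":0},
    {"dx":0,"dy":0.003,"dz":0,"twist":0},
    {"dx":0,"dy":0.003,"dz":0,"twist":0},
    {"dx":0,"dy":0.003,"dz":0,"twist":0},
    {"dx":0,"dy":0.003,"dz":0,"twist":0},
    {"dx":0,"dy":0.003,"dz":0,"twist":0},
    {"dx":0,"dy":0,"dz":0,"twist":0},
  ],
)

```text
time: 7.8
eef_pos: [0.6023, -0.0144, 0.0918]
tool_rot: [-0.0, 0.999, -0.052, 0.0]
contact_force: [-0.4, 0.1, -0.2]
opening: 0.007
```

```bash
python3 -c "
from h import *
st();snap(8)"
```

```text
t 7.8 im xy [56.  11.2] z 91.8 xhead -5.95 zax [ 2.e-04  1.e-04 -1.e+00] F im [-0.42  0.07] -0.16 op 0.007
blue im 3311 [[ 58.25365764 -37.88941937]] ((58.245670318603516, -37.429832458496094), (58.929080963134766, 27.790685653686523), 88.96096801757812)
```

View pics/s8.png

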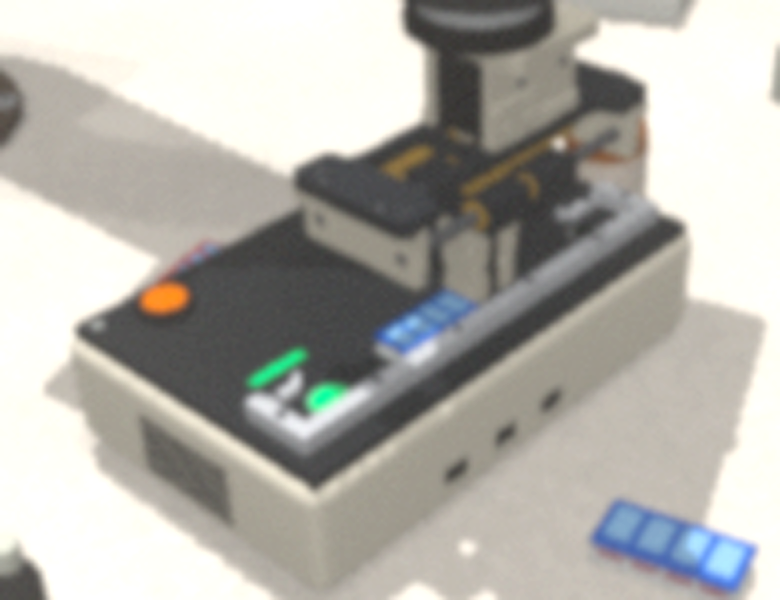

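The finger has touched the chamber's end and the chamber has started to move. I'll push on along the rail.

jog_arm(
  steps=[
    {"dx":0,"dy":0.003,"dz":0,"twist":0},
    {"dx":0,"dy":0.003,"dz":0,"twist":0},
    {"dx":0,"dy":0.003,"dz":0,"twist":0},
    {"dx":0,"dy":0.003,"dz":0,"twist":0},
    {"dx":0,"dy":0.003,"dz":0,"twist":0},
    {"dx":0,"dy":0.003,"dz":0,"twist":0},
    {"dx":0,"dy":0.003,"dz":0,"twist":0},
    {"dx":0,"dy":0.003,"dz":0,"twist":0},
    {"dx":0,"dy":0,"dz":0,"twist":0},
  ],
)

```text
time: 8.6
eef_pos: [0.5998, -0.0382, 0.0915]
tool_rot: [0.0, 0.999, -0.052, -0.0]
contact_force: [-0.5, 0.4, 0.7]
opening: 0.002
```

```bash
python3 -c "
from h import *
st();snap(9)"
```

```text
t 8.6 im xy [ 55.9 -12.7] z 91.5 xhead -5.94 zax [-2.e-04 -1.e-04 -1.e+00] F im [-0.52  0.33] 0.68 op 0.002
blue im 3491 [[ 58.24788693 -62.03855432]] ((58.3525390625, -61.30470275878906), (28.467018127441406, 58.55101776123047), 0.28723397850990295)
```

View pics/s9.png

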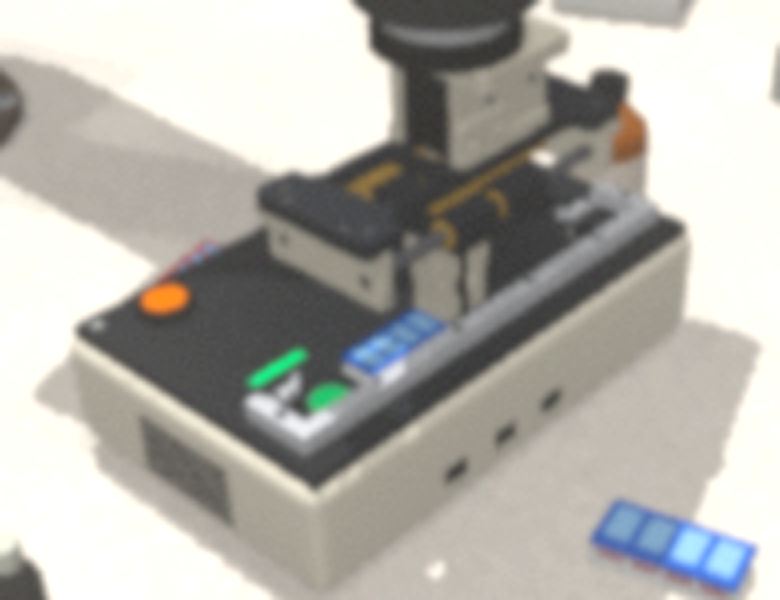

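It is sliding true, with yaw about 0.3°, and has about 45 mm to go.

jog_arm(
  steps=[
    {"dx":0,"dy":0.003,"dz":0,"twist":0},
    {"dx":0,"dy":0.003,"dz":0,"twist":0},
    {"dx":0,"dy":0.003,"dz":0,"twist":0},
    {"dx":0,"dy":0.003,"dz":0,"twist":0},
    {"dx":0,"dy":0.003,"dz":0,"twist":0},
    {"dx":0,"dy":0.003,"dz":0,"twist":0},
    {"dx":0,"dy":0.003,"dz":0,"twist":0},
    {"dx":0,"dy":0.003,"dz":0,"twist":0},
    {"dx":0,"dy":0.003,"dz":0,"twist":0},
    {"dx":0,"dy":0.003,"dz":0,"twist":0},
    {"dx":0,"dy":0.002,"dz":0,"twist":0},
    {"dx":0,"dy":0,"dz":0,"twist":0},
  ],
)

```text
time: 9.65
eef_pos: [0.5965, -0.0699, 0.0916]
tool_rot: [0.0, 0.999, -0.052, -0.0]
contact_force: [-0.6, -0.8, 0.7]
opening: -0.002
```

```bash
python3 -c "
from h import *
st();snap(10)"
```

```text
t 9.65 im xy [ 55.9 -44.6] z 91.6 xhead -5.94 zax [-1.e-04 -0.e+00 -1.e+00] F im [-0.49 -0.89] 0.66 op -0.002
blue im 3759 [[ 58.61804797 -92.93505906]] ((58.33263397216797, -92.57874298095703), (28.321882247924805, 57.81898880004883), 0.5218552350997925)
```

View pics/s10.png

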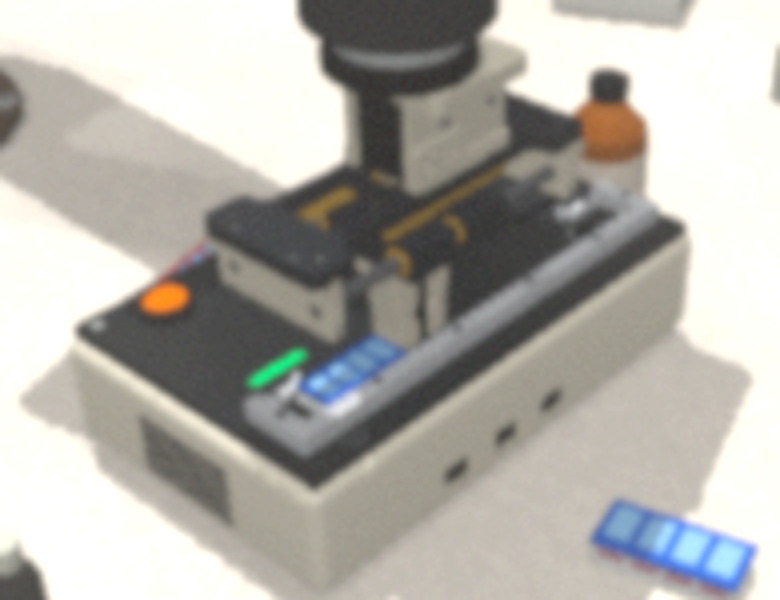

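The chamber is past the flare and entering the pocket beside the rail. I'll go on slowly.

jog_arm(
  steps=[
    {"dx":0,"dy":0.002,"dz":0,"twist":0},
    {"dx":0,"dy":0.002,"dz":0,"twist":0},
    {"dx":0,"dy":0.002,"dz":0,"twist":0},
    {"dx":0,"dy":0.002,"dz":0,"twist":0},
    {"dx":0,"dy":0.002,"dz":0,"twist":0},
    {"dx":0,"dy":0.001,"dz":0,"twist":0},
    {"dx":0,"dy":0.001,"dz":0,"twist":0},
    {"dx":0,"dy":0,"dz":0,"twist":0},
  ],
)

```text
time: 10.37
eef_pos: [0.5953, -0.0816, 0.0915]
tool_rot: [0.0, 0.999, -0.052, -0.0]
contact_force: [0.1, 0.8, 0.6]
opening: 0.008
```

jog_arm(
  steps=[
    {"dx":0,"dy":0.0005,"dz":0,"twist":0},
    {"dx":0,"dy":0.0005,"dz":0,"twist":0},
    {"dx":0,"dy":0,"dz":0,"twist":0},
  ],
)

```text
time: 10.62
eef_pos: [0.5952, -0.0825, 0.0916]
tool_rot: [0.0, 0.999, -0.052, -0.0]
contact_force: [0.1, -0.9, -0.6]
opening: 0.007
```

jog_arm(
  steps=[
    {"dx":0,"dy":0.0005,"dz":0,"twist":0},
    {"dx":0,"dy":0.0005,"dz":0,"twist":0},
    {"dx":0,"dy":0,"dz":0,"twist":0},
  ],
)

```text
time: 10.87
eef_pos: [0.5951, -0.0834, 0.0916]
tool_rot: [0.0, 0.999, -0.052, -0.0]
contact_force: [-0.9, -0.3, 0.1]
opening: 0.006
```

```bash
python3 -c "
from h import *
st();snap(11)"
```

```text
t 10.87 im xy [ 55.9 -58.2] z 91.6 xhead -5.92 zax [-0. -0. -1.] F im [-0.87 -0.41] 0.06 op 0.006
blue im 3789 [[  58.89982174 -105.85376121]] ((58.34326171875, -105.95349884033203), (28.61920928955078, 58.222900390625), 0.05929415300488472)
```

View pics/s11.png

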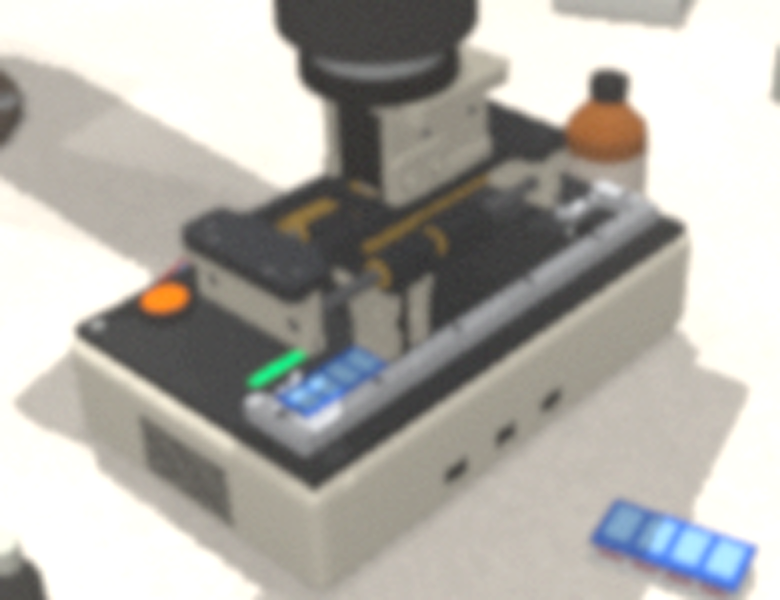

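jog_arm(
  steps=[
    {"dx":0,"dy":0.0005,"dz":0,"twist":0},
    {"dx":0,"dy":0.0005,"dz":0,"twist":0},
    {"dx":0,"dy":0,"dz":0,"twist":0},
  ],
)

```text
time: 11.17
eef_pos: [0.5951, -0.0845, 0.0916]
tool_rot: [0.0, 0.999, -0.052, 0.0]
contact_force: [-0.7, 0.0, 0.5]
opening: 0.002
```

jog_arm(
  steps=[
    {"dx":0,"dy":0.0005,"dz":0,"twist":0},
    {"dx":0,"dy":0.0005,"dz":0,"twist":0},
    {"dx":0,"dy":0,"dz":0,"twist":0},
  ],
)

```text
time: 11.42
eef_pos: [0.5949, -0.0855, 0.0915]
tool_rot: [0.0, 0.999, -0.052, -0.0]
contact_force: [0.2, 0.0, 0.4]
opening: 0.008
```

jog_arm(
  steps=[
    {"dx":0,"dy":0.0005,"dz":0,"twist":0},
    {"dx":0,"dy":0.0005,"dz":0,"twist":0},
    {"dx":0,"dy":0,"dz":0,"twist":0},
  ],
)

```text
time: 11.67
eef_pos: [0.5949, -0.0864, 0.0916]
tool_rot: [-0.0, 0.999, -0.052, 0.0]
contact_force: [0.3, -0.6, -0.8]
opening: 0.002
```

jog_arm(
  steps=[
    {"dx":0,"dy":0.0005,"dz":0,"twist":0},
    {"dx":0,"dy":0.0005,"dz":0,"twist":0},
    {"dx":0,"dy":0,"dz":0,"twist":0},
  ],
)

```text
time: 11.92
eef_pos: [0.595, -0.0866, 0.0916]
tool_rot: [-0.001, 0.999, -0.052, 0.0]
contact_force: [0.7, 4.6, 0.8]
opening: 0.003
```

```bash
python3 -c "
from h import *
st();snap(12)"
```

```text
t 11.92 im xy [ 56.1 -61.4] z 91.6 xhead -5.92 zax [ 6.e-04  1.e-03 -1.e+00] F im [0.21 4.61] 0.84 op 0.003
blue im 3684 [[  59.03450856 -107.9267117 ]] ((58.47408676147461, -108.24275207519531), (28.439504623413086, 56.961246490478516), 0.6872701644897461)
```

The end stop is felt: 4.6 N and the TCP stalled. One more firm nudge, then I'll back away and look.

jog_arm(
  steps=[
    {"dx":0,"dy":0.0005,"dz":0,"twist":0},
    {"dx":0,"dy":0,"dz":0,"twist":0},
    {"dx":0,"dy":0,"dz":0,"twist":0},
  ],
)

```text
time: 12.22
eef_pos: [0.595, -0.0867, 0.0916]
tool_rot: [-0.001, 0.999, -0.052, 0.0]
contact_force: [-0.4, 6.8, 1.8]
opening: 0.009
```

jog_arm(
  steps=[
    {"dx":0,"dy":-0.0015,"dz":0,"twist":0},
    {"dx":0,"dy":-0.003,"dz":0,"twist":0},
    {"dx":0,"dy":-0.01,"dz":0,"twist":0},
    {"dx":0,"dy":0,"dz":-0.03,"twist":0},
    {"dx":0,"dy":0,"dz":-0.03,"twist":0},
    {"dx":-0.03,"dy":0,"dz":-0.03,"twist":0},
    {"dx":-0.04,"dy":0,"dz":0,"twist":0},
    {"dx":-0.04,"dy":0,"dz":0,"twist":0},
    {"dx":0,"dy":0,"dz":0,"twist":0},
  ],
)

```text
time: 12.97
eef_pos: [0.4804, -0.0621, 0.181]
tool_rot: [-0.001, 0.999, -0.052, -0.001]
contact_force: [-0.8, -0.2, -1.0]
opening: 0.003
```

```bash
python3 -c "
from h import *
st();snap(13);cv2.imwrite('pics/top13.png',cv2.convertScaleAbs(env.read_camera('top')[:,:,::-1],alpha=1.5))"
```

```text
t 12.97 im xy [-60.4 -48.8] z 181.0 xhead -5.97 zax [-0.0022  0.0012 -1.    ] F im [-0.75 -0.28] -1.05 op 0.003
blue im 3927 [[  58.67078723 -106.77265213]] ((58.26069259643555, -106.5898666381836), (59.9158821105957, 28.617856979370117), 89.78562927246094)
```

View pics/s13.png

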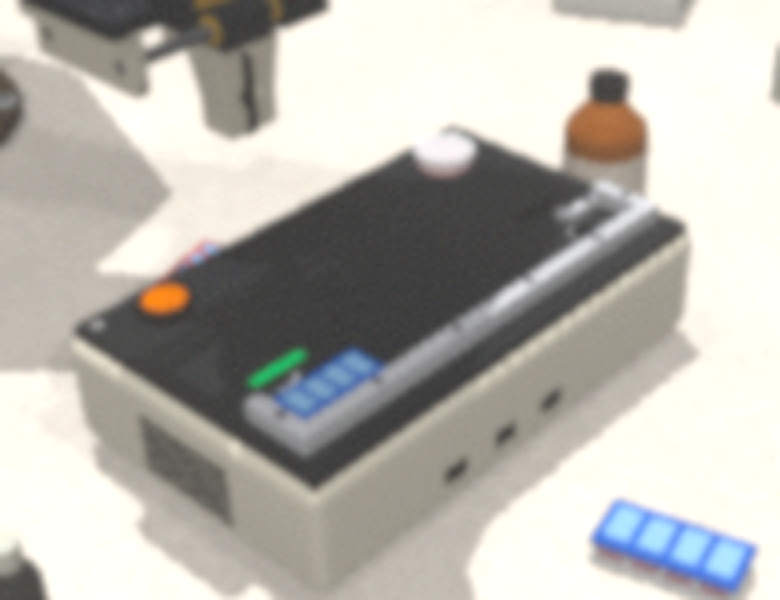

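View pics/top13.png

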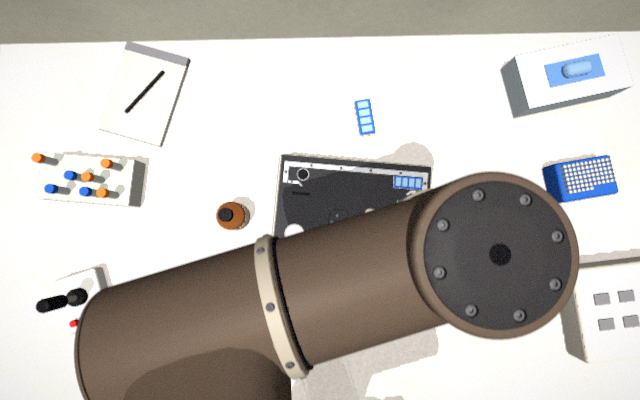

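The chamber appears home at imager (58.3, -106.6), yaw about 0.2°. I'll press lightly on its near side as a check that it is seated on the rail, with the tips above lip height.

jog_arm(
  steps=[
    {"dx":0.025,"dy":0.0143,"dz":0,"twist":0},
    {"dx":0.025,"dy":0.0143,"dz":0,"twist":0},
    {"dx":0.025,"dy":0.0143,"dz":0,"twist":0},
    {"dx":0,"dy":0,"dz":0.03,"twist":0},
    {"dx":0,"dy":0,"dz":0.03,"twist":0},
    {"dx":0,"dy":0,"dz":0.02,"twist":0},
    {"dx":0,"dy":0,"dz":0.005,"twist":0},
    {"dx":0,"dy":0,"dz":0,"twist":0},
  ],
)

```text
time: 13.73
eef_pos: [0.5571, -0.1127, 0.0942]
tool_rot: [0.0, 0.999, -0.052, -0.002]
contact_force: [0.8, -0.3, 0.4]
opening: 0.003
```

```bash
python3 -c "
from h import *
st()"
```

```text
t 13.73 im xy [ 21.1 -91.2] z 94.2 xhead -5.93 zax [-3.8e-03 -8.0e-04 -1.0e+00] F im [ 0.87 -0.19] 0.38 op 0.003
```

jog_arm(
  steps=[
    {"dx":0,"dy":0,"dz":-0.0015,"twist":0},
    {"dx":0.003,"dy":0,"dz":0,"twist":0},
    {"dx":0.003,"dy":0,"dz":0,"twist":0},
    {"dx":0.003,"dy":0,"dz":0,"twist":0},
    {"dx":0.002,"dy":0,"dz":0,"twist":0},
    {"dx":0.001,"dy":0,"dz":0,"twist":0},
    {"dx":0.001,"dy":0,"dz":0,"twist":0},
    {"dx":0,"dy":0,"dz":0,"twist":0},
  ],
)

```text
time: 14.4
eef_pos: [0.5706, -0.1139, 0.0976]
tool_rot: [0.0, 0.999, -0.052, 0.0]
contact_force: [-0.8, 0.0, 0.5]
opening: 0.003
```

jog_arm(
  steps=[
    {"dx":0.0005,"dy":0,"dz":0,"twist":0},
    {"dx":0.0005,"dy":0,"dz":0,"twist":0},
    {"dx":0,"dy":0,"dz":0,"twist":0},
  ],
)

```text
time: 14.65
eef_pos: [0.5714, -0.114, 0.0975]
tool_rot: [0.0, 0.999, -0.052, -0.0]
contact_force: [-0.3, -0.5, 0.2]
opening: 0.007
```

```bash
python3 -c "
from h import *
st()"
```

```text
t 14.65 im xy [ 35.5 -91.1] z 97.5 xhead -5.93 zax [-1.e-04 -0.e+00 -1.e+00] F im [-0.22 -0.51] 0.19 op 0.007
```

The tips have risen to 97.5 mm, too near the lid top at 98 mm. I'll back off, lower and approach again.

jog_arm(
  steps=[
    {"dx":-0.005,"dy":0,"dz":0,"twist":0},
    {"dx":0,"dy":0,"dz":0.0025,"twist":0},
    {"dx":0,"dy":0,"dz":0,"twist":0},
    {"dx":0.002,"dy":0,"dz":0,"twist":0},
    {"dx":0.001,"dy":0,"dz":0,"twist":0},
    {"dx":0.001,"dy":0,"dz":0,"twist":0},
    {"dx":0.0005,"dy":0,"dz":0,"twist":0},
    {"dx":0,"dy":0,"dz":0,"twist":0},
  ],
)

```text
time: 15.32
eef_pos: [0.5711, -0.114, 0.095]
tool_rot: [0.0, 0.999, -0.052, -0.0]
contact_force: [-0.2, 1.0, 0.3]
opening: 0.007
```

jog_arm(
  steps=[
    {"dx":0.0005,"dy":0,"dz":0,"twist":0},
    {"dx":0.0005,"dy":0,"dz":0,"twist":0},
    {"dx":0,"dy":0,"dz":0,"twist":0},
  ],
)

```text
time: 15.57
eef_pos: [0.5717, -0.1141, 0.0949]
tool_rot: [-0.0, 0.999, -0.052, -0.0]
contact_force: [-0.4, 0.2, -0.3]
opening: 0.003
```

```bash
python3 -c "
from h import *
st();snap(14)"
```

```text
t 15.57 im xy [ 35.8 -91.1] z 94.9 xhead -5.93 zax [-4.e-04  0.e+00 -1.e+00] F im [-0.41  0.16] -0.32 op 0.003
blue im 3698 [[  59.42312583 -107.50889539]] ((58.947147369384766, -106.66957092285156), (59.76118850708008, 27.248332977294922), 89.79207611083984)
```

View pics/s14.png

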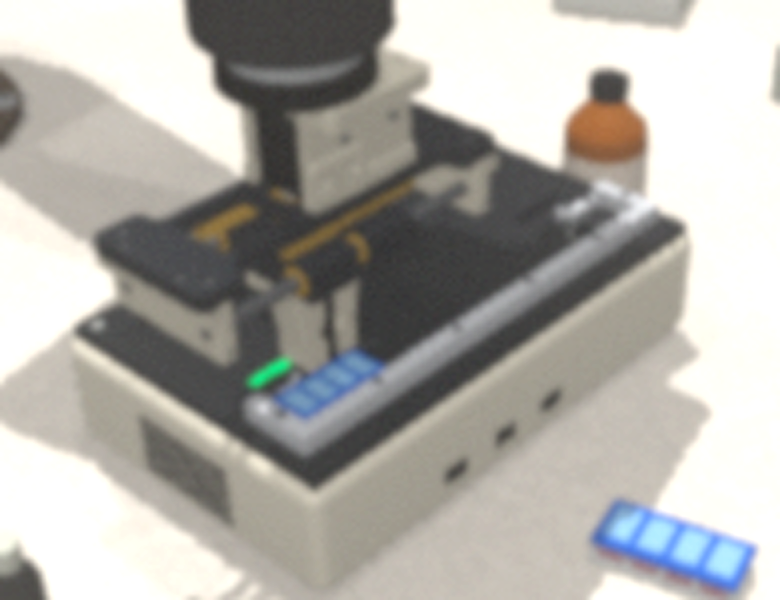

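jog_arm(
  steps=[
    {"dx":0.0005,"dy":0,"dz":0,"twist":0},
    {"dx":0,"dy":0,"dz":0,"twist":0},
    {"dx":0,"dy":0,"dz":0,"twist":0},
  ],
)

```text
time: 15.87
eef_pos: [0.572, -0.1141, 0.0949]
tool_rot: [0.0, 0.999, -0.052, -0.0]
contact_force: [-2.7, 0.8, 1.7]
opening: 0.004
```

jog_arm(
  steps=[
    {"dx":0.0005,"dy":0,"dz":0,"twist":0},
    {"dx":0,"dy":0,"dz":0,"twist":0},
    {"dx":0,"dy":0,"dz":0,"twist":0},
  ],
)

```text
time: 16.12
eef_pos: [0.5721, -0.1142, 0.0948]
tool_rot: [0.0, 0.999, -0.052, -0.001]
contact_force: [-4.7, 1.1, 3.3]
opening: 0.004
```

```bash
python3 -c "
from h import *
st()"
```

```text
t 16.12 im xy [ 36.1 -91.1] z 94.8 xhead -5.93 zax [-0.0015  0.     -1.    ] F im [-4.81  0.61] 3.26 op 0.004
```

The rail contact is firm (4.8 N). I'll retreat and take final checks with a clear view from both cameras.

jog_arm(
  steps=[
    {"dx":-0.0015,"dy":0,"dz":0,"twist":0},
    {"dx":-0.003,"dy":0,"dz":0,"twist":0},
    {"dx":-0.01,"dy":0,"dz":0,"twist":0},
    {"dx":0,"dy":0,"dz":-0.03,"twist":0},
    {"dx":0,"dy":0,"dz":-0.035,"twist":0},
    {"dx":0,"dy":0,"dz":-0.035,"twist":0},
    {"dx":0,"dy":-0.04,"dz":-0.01,"twist":0},
    {"dx":0,"dy":-0.04,"dz":0,"twist":0},
    {"dx":0,"dy":-0.04,"dz":0,"twist":0},
    {"dx":0,"dy":-0.04,"dz":0,"twist":0},
    {"dx":0,"dy":-0.04,"dz":0,"twist":0},
    {"dx":0,"dy":-0.04,"dz":0,"twist":0},
  ],
)

```text
time: 17.12
eef_pos: [0.5829, 0.128, 0.2055]
tool_rot: [-0.0, 0.999, -0.052, 0.001]
contact_force: [0.7, -0.8, 0.3]
opening: 0.003
```

jog_arm(
  steps=[
    {"dx":0,"dy":-0.04,"dz":0,"twist":0},
    {"dx":0,"dy":-0.04,"dz":0,"twist":0},
    {"dx":0,"dy":-0.04,"dz":0,"twist":0},
    {"dx":0,"dy":-0.04,"dz":0,"twist":0},
    {"dx":0,"dy":-0.04,"dz":0,"twist":0},
    {"dx":0,"dy":0,"dz":0,"twist":0},
  ],
)

```text
time: 17.62
eef_pos: [0.6038, 0.3312, 0.204]
tool_rot: [-0.0, 0.999, -0.05, 0.001]
contact_force: [0.3, -1.7, 0.1]
opening: 0.009
```

```bash
python3 -c "
from h import *
st();snap(15);im=env.read_camera('top')
cv2.imwrite('pics/top15.png',cv2.convertScaleAbs(cv2.resize(im[145:270,262:442,::-1],(792,550),interpolation=cv2.INTER_CUBIC),alpha=1.8))
big=cv2.resize(im,None,fx=4,fy=4,interpolation=cv2.INTER_CUBIC);H=hsv(big)
b=(H[...,0]>95)&(H[...,0]<125)&(H[...,1]>70)&(H[...,2]>60)
b=cv2.morphologyEx(b.astype(np.uint8),cv2.MORPH_CLOSE,np.ones((9,9)))
for s,c,m in blobs(b,800):
    if 1400<c[0]<1760 and 640<c[1]<900:
        cs,_=cv2.findContours(m.astype(np.uint8),cv2.RETR_EXTERNAL,cv2.CHAIN_APPROX_NONE)
        print(cv2.minAreaRect(toim(ray('top',(max(cs,key=len)[:,0]+.5)/4-.5,.098)*1000).astype(np.float32)))
"
```

```text
t 17.62 im xy [ 22.  355.1] z 204.0 xhead -5.68 zax [ 1.1e-03  9.0e-04 -1.0e+00] F im [ 0.48 -1.7 ] 0.11 op 0.009
blue im 4080 [[  58.29409448 -106.13533825]] ((57.50506591796875, -105.98567199707031), (60.79380416870117, 29.533042907714844), 88.78131103515625)
((56.69830322265625, -105.69512176513672), (57.88774871826172, 26.66628646850586), 89.8244857788086)
```

View pics/top15.png

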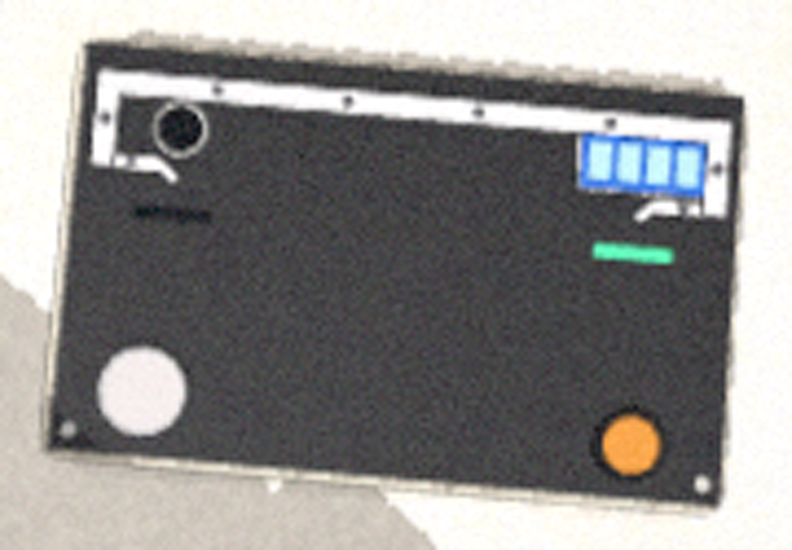

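View pics/s15.png

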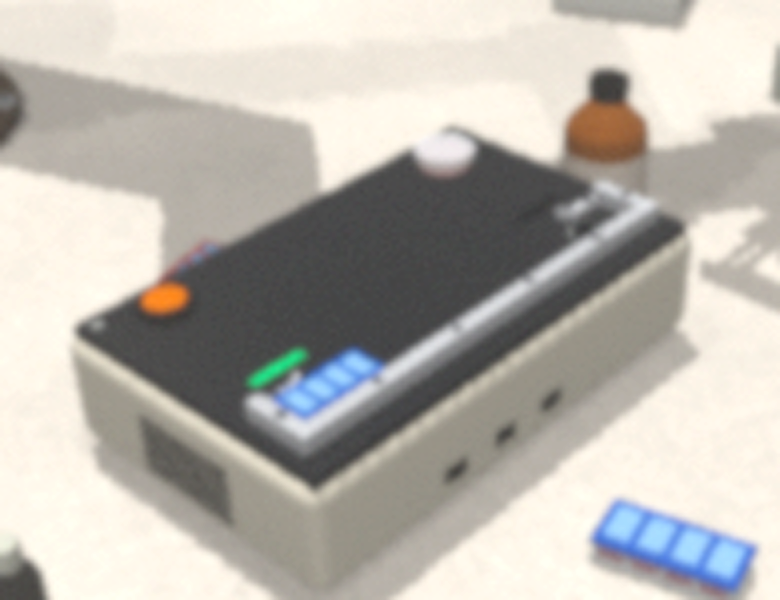

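```bash
python3 - <<'E'
import cv2,numpy as np
a=cv2.imread("pics/s13.png",0);b=cv2.imread("pics/s15.png",0)
for nm,(y0,y1,x0,x1) in {"lid":(345,425,270,390),"bar/static":(300,345,60,220),"dish":(120,185,400,490)}.items():
    f=lambda i:(lambda c:(c-c.mean())/c.std())(i[y0:y1,x0:x1].astype(np.float32))
    A,B=f(a),f(b)
    t,M=cv2.findTransformECC(A,B,np.eye(2,3,dtype=np.float32),cv2.MOTION_TRANSLATION)
    print(nm,t,M[:,2]/4)
E
```

```text
lid 0.9734986877722611 [-0.12575565 -0.26854134]
bar/static 0.9823982878256358 [ 0.02851955 -0.02213639]
dish 0.9989271792798116 [-0.03194495 -0.04512468]
```

The lid alignment between pictures differs by about 0.25 px, which may be shading or a few tenths of a mm. I'll repeat a gentle end-stop nudge to make sure.

jog_arm(
  steps=[
    {"dx":0.0034,"dy":0.04,"dz":0,"twist":0},
    {"dx":0.0034,"dy":0.04,"dz":0,"twist":0},
    {"dx":0.0034,"dy":0.04,"dz":0,"twist":0},
    {"dx":0.0034,"dy":0.04,"dz":0,"twist":0},
    {"dx":0.0034,"dy":0.04,"dz":0,"twist":0},
    {"dx":0.0034,"dy":0.04,"dz":0,"twist":0},
    {"dx":0.0034,"dy":0.04,"dz":0,"twist":0},
    {"dx":0.0034,"dy":0.04,"dz":0,"twist":0},
    {"dx":0.0034,"dy":0.04,"dz":0,"twist":0},
    {"dx":0.0034,"dy":0.03,"dz":0,"twist":0},
    {"dx":0,"dy":0,"dz":0,"twist":0},
    {"dx":0,"dy":0,"dz":0,"twist":0},
  ],
)

```text
time: 18.72
eef_pos: [0.5965, -0.0692, 0.2054]
tool_rot: [-0.0, 0.999, -0.054, 0.0]
contact_force: [0.4, 0.5, -0.2]
opening: 0.004
```

```bash
python3 -c "
from h import *
st()"
```

```text
t 18.72 im xy [ 55.8 -43.9] z 205.4 xhead -6.17 zax [ 8.e-04  1.e-04 -1.e+00] F im [0.32 0.57] -0.17 op 0.004
```

jog_arm(
  steps=[
    {"dx":0,"dy":0,"dz":0.035,"twist":-0.25},
    {"dx":0,"dy":0,"dz":0.035,"twist":0},
    {"dx":0,"dy":0,"dz":0.03,"twist":0},
    {"dx":0,"dy":0,"dz":0.01,"twist":0},
    {"dx":0,"dy":0,"dz":0.003,"twist":0},
    {"dx":0,"dy":0.003,"dz":0,"twist":0},
    {"dx":0,"dy":0.003,"dz":0,"twist":0},
    {"dx":0,"dy":0.003,"dz":0,"twist":0},
    {"dx":0,"dy":0.003,"dz":0,"twist":0},
    {"dx":0,"dy":0.001,"dz":0,"twist":0},
    {"dx":0,"dy":0,"dz":0,"twist":0},
  ],
)

```text
time: 19.63
eef_pos: [0.5965, -0.0798, 0.0928]
tool_rot: [-0.0, 0.999, -0.05, 0.001]
contact_force: [-0.5, -0.6, 0.6]
opening: 0.008
```

```bash
python3 -c "
from h import *
st()"
```

```text
t 19.63 im xy [ 56.9 -54.4] z 92.8 xhead -5.7 zax [ 1.3e-03  2.0e-04 -1.0e+00] F im [-0.48 -0.67] 0.62 op 0.008
```

jog_arm(
  steps=[
    {"dx":-0.001,"dy":0.002,"dz":0,"twist":0},
    {"dx":0,"dy":0.002,"dz":0,"twist":0},
    {"dx":0,"dy":0.001,"dz":0,"twist":0},
    {"dx":0,"dy":0,"dz":0,"twist":0},
  ],
)

```text
time: 19.97
eef_pos: [0.5946, -0.0845, 0.092]
tool_rot: [0.0, 0.999, -0.05, -0.0]
contact_force: [-0.8, -0.6, -0.1]
opening: 0.003
```

jog_arm(
  steps=[
    {"dx":0,"dy":0.0005,"dz":0,"twist":0},
    {"dx":0,"dy":0.0005,"dz":0,"twist":0},
    {"dx":0,"dy":0,"dz":0,"twist":0},
  ],
)

```text
time: 20.22
eef_pos: [0.5946, -0.0853, 0.092]
tool_rot: [0.0, 0.999, -0.049, -0.0]
contact_force: [0.2, 0.6, 0.2]
opening: 0.001
```

jog_arm(
  steps=[
    {"dx":0,"dy":0.0005,"dz":0,"twist":0},
    {"dx":0,"dy":0,"dz":0,"twist":0},
    {"dx":0,"dy":0,"dz":0,"twist":0},
  ],
)

```text
time: 20.47
eef_pos: [0.5946, -0.0857, 0.092]
tool_rot: [-0.0, 0.999, -0.049, -0.0]
contact_force: [-0.2, -1.2, -0.5]
opening: 0.002
```

jog_arm(
  steps=[
    {"dx":0,"dy":0.0005,"dz":0,"twist":0},
    {"dx":0,"dy":0,"dz":0,"twist":0},
    {"dx":0,"dy":0,"dz":0,"twist":0},
  ],
)

```text
time: 20.72
eef_pos: [0.5945, -0.0863, 0.092]
tool_rot: [0.0, 0.999, -0.049, 0.0]
contact_force: [0.9, 0.5, 0.1]
opening: 0.002
```

jog_arm(
  steps=[
    {"dx":0,"dy":0.0005,"dz":0,"twist":0},
    {"dx":0,"dy":0,"dz":0,"twist":0},
    {"dx":0,"dy":0,"dz":0,"twist":0},
  ],
)

```text
time: 20.97
eef_pos: [0.5945, -0.0865, 0.092]
tool_rot: [-0.0, 0.999, -0.049, 0.0]
contact_force: [0.4, 2.5, -0.2]
opening: 0.003
```

jog_arm(
  steps=[
    {"dx":0,"dy":0.0005,"dz":0,"twist":0},
    {"dx":0,"dy":0,"dz":0,"twist":0},
    {"dx":0,"dy":0,"dz":0,"twist":0},
  ],
)

```text
time: 21.22
eef_pos: [0.5945, -0.0866, 0.092]
tool_rot: [-0.0, 0.999, -0.049, 0.0]
contact_force: [-0.3, 4.9, 0.1]
opening: 0.006
```

The stop was met at the same TCP y as before (-86.6 mm), so the chamber is home. I'll retreat well clear.

jog_arm(
  steps=[
    {"dx":0,"dy":-0.0015,"dz":0,"twist":0},
    {"dx":0,"dy":-0.003,"dz":0,"twist":0},
    {"dx":0,"dy":-0.01,"dz":0,"twist":0},
    {"dx":0,"dy":0,"dz":-0.03,"twist":0},
    {"dx":0,"dy":0,"dz":-0.035,"twist":0},
    {"dx":0,"dy":0,"dz":-0.035,"twist":0},
    {"dx":0,"dy":-0.04,"dz":-0.01,"twist":0},
    {"dx":0,"dy":-0.04,"dz":0,"twist":0},
    {"dx":0,"dy":-0.04,"dz":0,"twist":0},
    {"dx":0,"dy":-0.04,"dz":0,"twist":0},
    {"dx":0,"dy":-0.04,"dz":0,"twist":0},
    {"dx":0,"dy":-0.04,"dz":0,"twist":0},
  ],
)

```text
time: 22.22
eef_pos: [0.6192, 0.1684, 0.2023]
tool_rot: [0.0, 0.999, -0.049, 0.0]
contact_force: [0.6, -0.2, 0.4]
opening: 0.004
```

jog_arm(
  steps=[
    {"dx":0,"dy":-0.04,"dz":0,"twist":0},
    {"dx":0,"dy":-0.04,"dz":0,"twist":0},
    {"dx":0,"dy":-0.04,"dz":0,"twist":0},
    {"dx":0,"dy":-0.03,"dz":0,"twist":0},
    {"dx":0,"dy":0,"dz":0,"twist":0},
    {"dx":0,"dy":0,"dz":0,"twist":0},
  ],
)

```text
time: 22.72
eef_pos: [0.6337, 0.3176, 0.2009]
tool_rot: [0.001, 0.999, -0.048, -0.0]
contact_force: [0.2, 0.4, 0.4]
opening: 0.005
```

```bash
python3 -c "
from h import *
st();snap(17);im=env.read_camera('top')
cv2.imwrite('pics/top17.png',cv2.convertScaleAbs(cv2.resize(im[145:270,262:442,::-1],(792,550),interpolation=cv2.INTER_CUBIC),alpha=1.8))
"
```

```text
t 22.72 im xy [ 53.  344.7] z 200.9 xhead -5.53 zax [-0.001 -0.001 -1.   ] F im [0.1  0.46] 0.42 op 0.005
blue im 4072 [[  58.36298841 -106.21628991]] ((57.592655181884766, -106.01005554199219), (61.07391357421875, 29.345600128173828), 88.76258850097656)
```

View pics/top17.png

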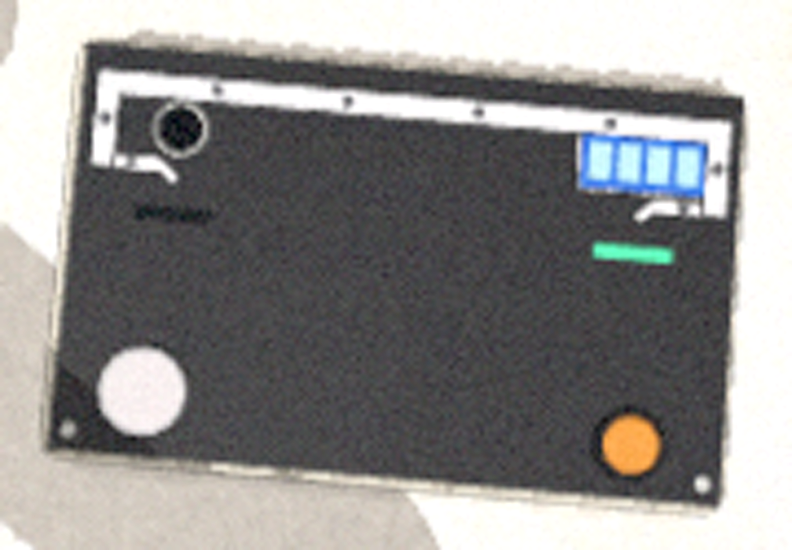

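The chamber sits in the right-hand corner, touching both the rail and the stop. The dish at (142,391) and the filter at (631,445) in the crop have not moved. I'll hand the job in.

```bash
python3 -c "
from station import env
print(env.job_done())"
```

```text
the job is handed in; nothing more can be done
None
```

The blue-lidded chamber is in the right, green-lit pocket, against both the rail and the end stop. The hand is clear, and I handed the job in at about 22.8 s of the 58 s.

**What I did:** I pushed the chamber straight back with two fingertips until it lay flat on the rail (about 7 N). Then I slid it along the rail with the closed fingers until it met the end stop (about 7 N). After that I pressed it once more onto the rail (about 5 N) and again onto the stop (about 5 N).

**What the last checks showed:**
- **End stop:** the second nudge stopped at the same TCP y as the first (-86.6 mm), so the chamber had not come off the stop.
- **Position:** the last scene view put the chamber at imager (57.6, -106.0) mm, and home is (57.5, -106.5). It read a turn of about -1.2° from the rail; the top view before the last nudge read about 0.2°.
- **Bystanders:** the dish and the filter have not moved in the pictures. I did not measure the two bottles again; the arm's path stayed clear of them, and the amber one looked unmoved in the last scene picture I viewed.

**What disagreed:**
- The TCP met the rail at imager x = 36.1 mm at the pocket and 35.4 mm near the middle, which may be a small error in my yaw estimate for the imager.
- Camera readings of the chamber varied by about 1 mm. The top view read (56.7, -105.7) before the last nudge, which is within the 2 mm calibration.
- The first two move calls were refused, probably because their rows left out some of the four numbers, and they moved nothing.
- My first try at the extra rail press came in too high, close to the lid top. I backed off, lowered the fingers and repeated it.

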